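# Crank the board holder to the green mark and lay the board in it

## Task

Crank the handwheel until the holder's red pointer stands on the green mark of the scale. Then pick up the green circuit board and set it down, without dropping it, in the holder: flat on the ledges of both blue rails and centred along them, with its long sides along the rails. Let go, and leave the pointer on the mark and everything else on the bench where it is.

Things in the scene. Friction and masses are not known exactly. Their poses are not given: they have to be found in the camera images.
- wheel_axis (a point): On the upright axis of the handwheel, level with the wheel's upper face (76 mm up). A black disc 110 mm across on a grey gearbox (76 x 76 mm, top 52 mm up) at one end of the holder. Turned anticlockwise seen from above it draws the moving rail towards itself (opens the holder), 20 mm per whole turn; clockwise closes it. Turns lightly (about 3 N at the handle), stays where left.
- crank_handle (a point): Red crank handle: an upright cylinder 24 mm in diameter, 52 mm tall, on the wheel 42 mm from its axis. This point is 22 mm below its top, 30 mm above its foot, 108 mm above the bench. It spins freely about its own axis, so it can be held firmly from above and led round without turning the hand. Where it stands on the circle varies.
- rail (a joint): Position of the moving blue rail in m: grows as the holder opens (the rail moves towards the handwheel). 0.044 is the green mark, the end stops are about 0 and 0.056; it starts between 0.004 and 0.024, too narrow for the board.
- pointer (a point): Tip of the red pointer arm that the moving rail carries over the white scale bar; 30 mm above the bench. It coincides with point green_mark when the rail is set.
- green_mark (a point): Centre of the green mark, a 4 mm wide line across the white scale bar (120 mm long, black ticks every 5 mm) on the holder's far side; 30 mm above the bench.
- nest (a point): Where the middle of the board's underside belongs: midway between the rails when set to the green mark, at ledge height (40 mm above the bench). x runs along the rails, y from the moving to the fixed rail (away from the handwheel), z up. The handwheel's axis is at x = 0, y = -157 mm.
- holder: The board holder, screwed to the bench; origin under it, yaw as point nest. Two parallel blue rails 120 mm long with inward ledges 14 mm deep, 40 mm above the bench, and outer lips 12 mm higher. At the green mark the lips are 106 mm apart: the 100 mm wide board has 3 mm to spare each side. A white scale bar runs along the far side.
- heat_sink (a point): Centre, half-way up, of the aluminium heat sink (44 mm in x, 30 mm in y, 36 mm tall, top 18 mm above this point) in the middle of the loose green circuit board: 130 (x) x 100 (y) x 4 mm, underside 22 mm below this point, about 0.2 kg. Other parts, beyond 49 mm from the middle along x, stand up to 14 mm above the underside. Starts flat on the bench; either way round (half a turn) is right.
- parts_bin: Bystander: blue open divided bin 110 x 90 x 45 mm; origin at the centre of its underside. It and the board may swap places.
- jar: Bystander: jar 60 mm across, 85 mm tall; origin at the centre of its underside.
- reel: Bystander: black component reel lying flat, 120 mm across, 16 mm tall; origin at the centre of its underside.
- driver: Bystander: orange screwdriver lying on the bench near the robot.
- carton: Bystander: small cardboard carton 40 x 60 x 30 mm; origin at the centre of its underside.
- module: Bystander: black module 35 x 45 x 25 mm; origin at the centre of its underside.
- mug: Bystander: white mug 76 mm across, 90 mm tall; origin at the centre of its underside.
Things that resemble listed ones, but are neither listed nor needed, are in the scene too. What is meant by the part that bears heat_sink is not orange or purple, and is the larger of those in its own colour.

How it is judged:
On the way:
1. the pointer has been cranked to the green mark (within 3 mm) (distance between pointer and green_mark below 0.003 m), for 0.3 s.
At the end, for the whole second after the job is handed in: Pointer within 3 mm of the green mark; board flat (tilt under 0.05 rad) and at rest on both ledges (height within 2.5 mm), between the lips, within 20 mm of the middle along the rails, long sides within 0.12 rad of the rails, either way round (distance between pointer and green_mark below 0.003 m and z of heat_sink in the frame of nest between 0.0195 and 0.0245 m and x of heat_sink in the frame of nest between -0.02 and 0.02 m and y of heat_sink in the frame of nest between -0.009 and 0.009 m and angle between heat_sink's own z axis and vertical below 0.05 rad and angle between the x axis of heat_sink and the x axis of nest, either way round below 0.12 rad and linear speed of board below 0.02 m/s); the robot touches nothing.
It fails at once if a bystander is moved by more than 30 mm (distance of any of parts_bin, jar, reel, driver, carton, module, mug from where it was at the start of the episode above 0.03 m).
It fails at once if the board is dropped into the holder (let go more than 15 mm above its seat) (horizontal distance between heat_sink and nest below 0.06 m and z of heat_sink in the frame of nest above 0.037 m and contact force between the fingers and board below 0.01 N).
It also fails if it takes over 64 s, if anything falls off the work surface, if the arm or the gripper's body presses on something with over 40 N, if the wrist force passes 120 N, or if a joint passes its speed limit or range.

## Robot

A 6-joint arm with a two-finger parallel gripper is mounted at the origin on the work surface. World frame = base frame: x ahead of the robot, y to its left, z up, the work surface at z = 0. Lengths are in m, angles in rad, forces in N, time in s.
With the tool pointing down it reaches from about 0.375 to 0.9 m from the base axis. Payload 3.1 kg.
Tool frame: the origin (TCP) lies between the finger pads; the fingertips stand 8 mm ahead of it and the grasp point (between the pads) lies 11 mm behind it (manip.tip_extent is the distance from the TCP to the fingertips, in m); z points along the fingers, x is the direction in which the jaws open and shut, and the axes are right-handed (so a half turn about z gives the same grasp; the last joint's range is limited). The gripper opens to 85 mm and grips with 20 to 120 N. Pads are 22 mm wide; open, the fingers measure 114 mm over their backs; the gripper's body (76 mm by 85 mm) begins 54 mm behind the grasp point. The pads swing forward as they close: fully open they stand 13 mm farther back than shut.
Start: joints at [-1.488, 0.527, 1.433, -0, 1.181, -0.178], TCP at [0.162, -0.604, 0.239] pointing down, gripper open.
Joint ranges: [-3.08, 3.08], [-0.75, 2.2], [0.22, 2.44], [-1.43, 4.57], [0, 2.65], [-2.85, 2.85]. Speed limits (rad/s): [2.79, 2.79, 3.14, 3.14, 3.14, 3.14].

## Interface

Orientations are given as a unit quaternion [x, y, z, w].
In Python, from station import manip gives the robot as it stands.
- The arm moves only by the tool move_arm, never from a script. Its argument "deltas" is a list that holds one entry, the list of rows, each a list of 4 numbers: the shift along the tool's x, y, z in m, then the turn about the tool's z in degrees. A call has 1 to 20 rows; each row is the pose to reach, as a shift and turn from the pose measured when the call began, along the tool's axes at that moment; what a row does not reach only later rows make up. A row lasts 1/12 s, in which the tool goes at most 41.7 mm and 7.16 degrees, less where a joint would pass 70% of its speed; a pose out of reach is approached as far as the arm can. A call with a gripper value outside its range is refused whole. "gripper" is the opening, from 0 (shut) to 1 (fully open), set as the call begins (left out, the last holds). The fingers move at their own pace and stop on an object; "squeeze" is the grip in N (left out, the last holds). Time passes only in rows, so rows that repeat a pose let the fingers close. It gives the time, the measured TCP pose, the force and the opening at its end, in the units of the state.
- manip.sense(): the state, without advancing time (a new reading comes with each control period).
- manip.snapshot(name): name is "side" or "top"; returns a dict with "img" (400x640x3 uint8, red, green, blue), "vertical_fov" (degrees; the focal length in pixels is half the picture's height over the tangent of half this angle, whatever the lens; pixels are square), "cx", "cy" (the principal point, pixels), "origin" and "orientation" of the camera in the world. Camera axes: x right, y down, z forward; pixel columns grow to the right and rows downward; lengths in m; the calibration is good to about 2 mm. A picture is of the moment at which its call begins. There is no depth.
- manip.sign_off(): hands the job in, once; it reports no verdict.
The state is a dict: "t": time; "q": joint angles; "qd": joint speeds; "tau": joint torques, N m; "tcp_pos": TCP position; "tool_rot": TCP orientation; "force": force on the tool from outside, world axes, zero at the start; "ft_torque": the same for the moment, N m; "finger_gap": opening from 0.0 (shut) to 1.0 (fully open).
Only numpy, scipy, OpenCV 4.12 (cv2) and the standard library are available. Lean on these libraries where they do the work, as an engineer would, in place of code of your own. Each camera call takes 0.05 s, during which the arm holds its last target.

## Working session

There is one attempt and no reset: what is moved stays moved. The work goes in short steps, Python scripts to look and compute and a tool call to move; the robot and the scene stay as the last step left them, time stands still between calls to the robot, and variables do not carry over. Pictures are saved under pics/ and viewed, and the job is handed in when it is done.

Besides the shell and the picture viewer there is one more tool, called after "Emit:" by a JSON object that holds its "method" and its "body", one argument or row to a line. move_arm: Moves the arm, as the interface text tells. Its arguments: {"type":"object","properties":{"deltas":{"type":"array"},"gripper":{"type":"number"},"squeeze":{"type":"number"}},"required":["deltas"]}

```bash
mkdir -p pics; ls
python3 - <<'E'
from station import manip
import cv2
for n in("side","top"):
    s=manip.snapshot(n); cv2.imwrite(f"pics/{n}0.png",s["img"][:,:,::-1]); print(n,s["vertical_fov"],s["cx"],s["cy"],s["origin"],s["orientation"],[k for k in s])
print(manip.sense())
E
```

```text
pics
side 50.942712521195965 319.6977922850462 198.8909735059913 [-0.12513628  0.72067403  1.21425236] [-0.33327929  0.87829093 -0.3204604   0.1217994 ] ['img', 'vertical_fov', 'cx', 'cy', 'origin', 'orientation']
top 42.30819559869188 313.6556512955149 197.25403597511516 [0.23414545 0.02701209 1.62886315] [ 0.71446638 -0.69371024  0.07132589 -0.05671422] ['img', 'vertical_fov', 'cx', 'cy', 'origin', 'orientation']
{'t': 0.1, 'q': array([-1.48753119e+00,  5.28338053e-01,  1.43377668e+00,  5.11489624e-06,
        1.18141615e+00, -1.78512599e-01]), 'qd': array([-8.59372853e-04, -2.17305447e-03, -3.06716423e-03, -3.90069492e-05,
        3.54026798e-04,  1.22199272e-03]), 'tau': array([-4.20245897e-05, -4.43306923e+01, -1.78587520e+01, -2.87513603e-04,
        3.87135398e-03, -8.33446848e-06]), 'tcp_pos': array([ 0.16171764, -0.60306155,  0.23845226]), 'tool_rot': array([ 7.93345784e-01, -6.08770505e-01, -6.50118754e-04, -7.18705089e-04]), 'force': array([-0.7068871 , -0.23813851, -0.32849566]), 'ft_torque': array([ 0.03407585, -0.02689305,  0.04915969]), 'finger_gap': 0.9985492977163976}
```

View pics/side0.png

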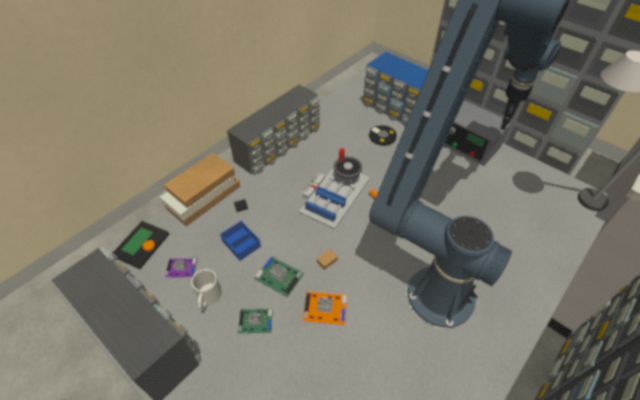

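View pics/top0.png

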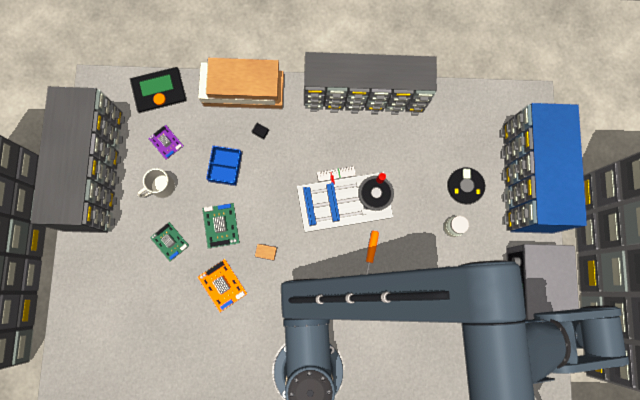

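```bash
cat > h.py <<'E'
import numpy as np, cv2
from scipy.spatial.transform import Rotation as R
from station import manip
def snap(n,fn=None):
    s=manip.snapshot(n); s["f"]=200/np.tan(np.radians(s["vertical_fov"]/2)); s["R"]=R.from_quat(s["orientation"]).as_matrix()
    if fn: cv2.imwrite(f"pics/{fn}.png",s["img"][:,:,::-1])
    return s
def ray(s,px):
    d=s["R"]@np.array([(px[0]-s["cx"])/s["f"],(px[1]-s["cy"])/s["f"],1]); return np.array(s["origin"]),d/np.linalg.norm(d)
def plane(s,px,z):
    o,d=ray(s,px); return o+d*(z-o[2])/d[2]
def proj(s,p):
    c=s["R"].T@(np.array(p)-s["origin"]); return np.array([s["cx"]+s["f"]*c[0]/c[2],s["cy"]+s["f"]*c[1]/c[2]])
def tri(s1,p1,s2,p2):
    o1,d1=ray(s1,p1);o2,d2=ray(s2,p2)
    t=np.linalg.lstsq(np.stack([d1,-d2],1),o2-o1,rcond=None)[0]
    a=o1+t[0]*d1;b=o2+t[1]*d2; return (a+b)/2,np.linalg.norm(a-b)
def crop(s,x,y,w,h,k,fn):
    c=s["img"][y:y+h,x:x+w,::-1]; cv2.imwrite(f"pics/{fn}.png",cv2.resize(c,None,fx=k,fy=k,interpolation=cv2.INTER_CUBIC))
def mask(s,lo,hi):
    return cv2.inRange(cv2.cvtColor(s["img"],cv2.COLOR_RGB2HSV),np.array(lo),np.array(hi))
E
python3 - <<'E'
from h import *
t=snap("top");s=snap("side")
crop(t,290,155,120,80,6,"t_h");crop(s,290,140,90,90,6,"s_h");crop(t,140,190,120,80,6,"t_b")
E
```

```text
(no output)
```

View pics/t_h.png

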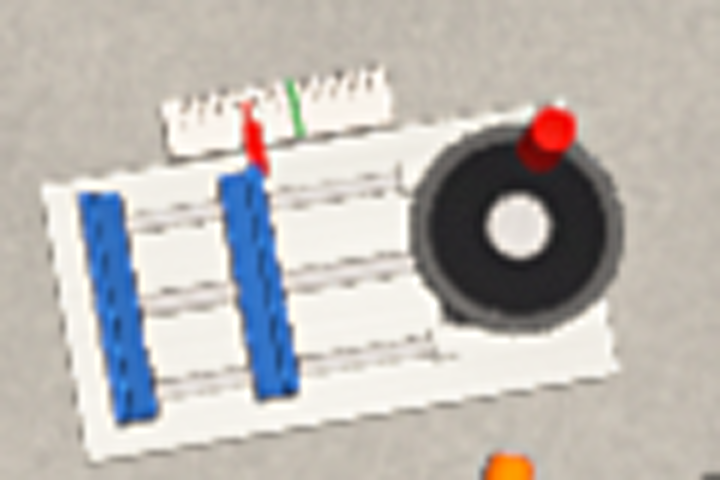

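View pics/s_h.png

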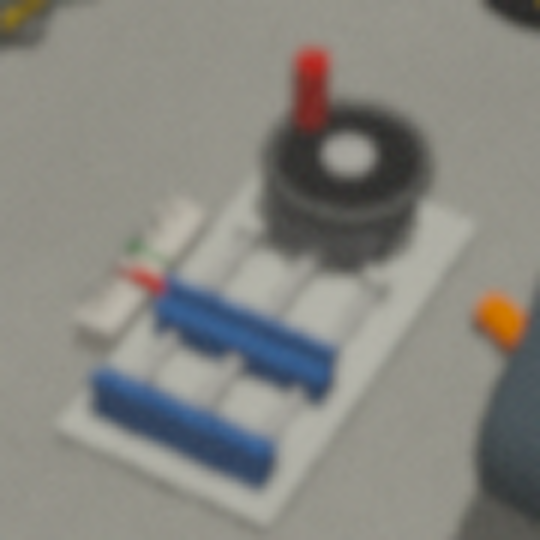

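View pics/t_b.png

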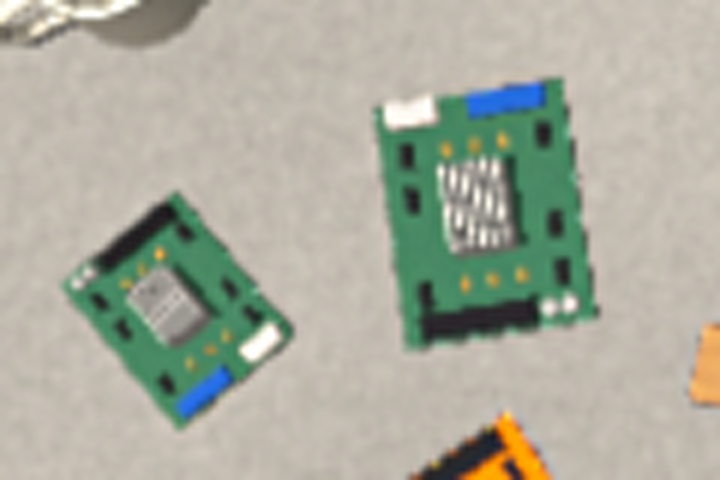

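```bash
cat > m.py <<'E'
from h import *
def comps(m,box,amin=3):
    x0,y0,x1,y1=box; mm=np.zeros_like(m); mm[y0:y1,x0:x1]=m[y0:y1,x0:x1]
    n,l,st,c=cv2.connectedComponentsWithStats(mm)
    return [(st[i],c[i],(l==i).astype(np.uint8)) for i in range(1,n) if st[i][4]>=amin]
RED=[((0,150,90),(6,255,255)),((174,150,90),(180,255,255))]
def red(s): return mask(s,*RED[0])|mask(s,*RED[1])
E
python3 - <<'E'
from m import *
np.set_printoptions(precision=4,suppress=True)
t=snap("top");s=snap("side")
print("lens test: tcp proj",proj(t,manip.sense()["tcp_pos"]))
for nm,m,b in (("red",red(t),(290,155,410,235)),("blue",mask(t,(100,140,60),(125,255,255)),(290,155,410,235)),("green",mask(t,(45,90,60),(85,255,255)),(290,155,410,235)),("board",mask(t,(50,80,40),(90,255,255)),(140,190,260,270))):
    for st,c,l in comps(m,b):
        print(nm,st,c,cv2.minAreaRect(cv2.findContours(l,0,2)[0][0]))
for nm,m,b in (("redS",red(s),(290,140,380,230)),("blueS",mask(s,(100,120,50),(125,255,255)),(290,140,380,230)),("greenS",mask(s,(45,60,40),(85,255,255)),(290,140,380,230)),("boardS",mask(s,(50,60,40),(90,255,255)),(230,250,310,340))):
    for st,c,l in comps(m,b): print(nm,st,c)
# axis
g=cv2.cvtColor(t["img"],cv2.COLOR_RGB2GRAY);hs=cv2.cvtColor(t["img"],cv2.COLOR_RGB2HSV)
m=((g<120)&(hs[:,:,1]<80)).astype(np.uint8)
for st,c,l in comps(m,(350,165,410,220),100):
    k=cv2.findContours(l,0,2)[0]; k=max(k,key=len); e=cv2.fitEllipse(cv2.convexHull(k)); print("disc",st,e, plane(t,e[0],.076))
E
```

```text
lens test: tcp proj [539.2447 326.3545]
red [376 173  10  10  70] [380.7143 177.5571] ((380.5, 177.49998474121094), (7.0710673332214355, 9.899494171142578), 45.0)
red [331 174   4   9  20] [332.   178.35] ((331.7941589355469, 178.1764678955078), (8.48874568939209, 2.425356388092041), 75.96376037597656)
blue [327 183  13  38 252] [332.7341 201.6746] ((332.7164611816406, 201.72653198242188), (37.47970199584961, 6.719699859619141), 79.99201965332031)
blue [304 187  12  38 236] [309.1737 205.9788] ((309.05706787109375, 205.4899444580078), (38.174842834472656, 6.314200401306152), 79.99201965332031)
green [339 173   1   3   3] [339. 174.] ((339.0, 174.0), (2.0, 0.0), -90.0)
board [203 203  36  45 754] [220.8435 224.8554] ((220.31539916992188, 225.1027069091797), (40.24971008300781, 31.349285125732422), 81.46923065185547)
board [151 223  37  38 432] [169.3426 241.081 ] ((169.2855682373047, 241.3824920654297), (30.014463424682617, 24.111467361450195), 50.52754211425781)
board [229 242   6   2   8] [231.375 242.75 ] ((231.5, 242.5), (1.0, 5.0), 90.0)
redS [340 149   4  12  46] [341.4348 154.3478]
blueS [317 188  28  17 181] [330.5304 195.7514]
blueS [307 203  28  16 102] [320.7647 209.951 ]
blueS [325 215   4   3   4] [326.5 216. ]
boardS [257 258  41  38 500] [277.71  277.666]
boardS [239 310  32  23 393] [254.6234 322.1883]
disc [359 176  35  34 810] ((375.4441833496094, 192.97776794433594), (34.23551940917969, 35.91245651245117), 72.09489440917969) [ 0.5387 -0.1905  0.076 ]
```

```bash
cat >> m.py <<'E'
np.set_printoptions(precision=4,suppress=True)
def yaw_of_line(t,l,z):
    ys,xs=np.nonzero(l); P=np.array([plane(t,(x,y),z)[:2] for x,y in zip(xs,ys)]); c=P.mean(0); w,v=np.linalg.eigh(np.cov((P-c).T)); d=v[:,1]; d=d*np.sign(d[0]); return c,np.degrees(np.arctan2(d[1],d[0])),np.sqrt(w*12)
E
python3 - <<'E'
from m import *
t=snap("top");s=snap("side")
ax=plane(t,(375.4,193),.076)
for st,c,l in comps(mask(t,(100,140,60),(125,255,255)),(290,155,410,235),50): print("rail",yaw_of_line(t,l,.045))
print("axis",ax)
for z,p in((.13,(382.0,176.5)),): 
    h=plane(t,p,z); print("handle",h,np.linalg.norm(h[:2]-ax[:2]))
print("handle tri",tri(t,(382.0,176.5),s,(342,149.5)))
# white base
hs=cv2.cvtColor(t["img"],cv2.COLOR_RGB2HSV)
m=((hs[:,:,1]<25)&(hs[:,:,2]>215)).astype(np.uint8)*255
pl=[c for c in comps(cv2.morphologyEx(m,cv2.MORPH_CLOSE,np.ones((5,5))),(285,150,405,240),300)]
for st,c,l in pl:print(st,c,cv2.minAreaRect(max(cv2.findContours(l,0,2)[0],key=len)))
# board
for st,c,l in comps(cv2.morphologyEx(mask(t,(50,80,40),(90,255,255)),cv2.MORPH_CLOSE,np.ones((9,9))),(190,195,260,260),300):
    r=cv2.minAreaRect(max(cv2.findContours(l,0,2)[0],key=len)); bx=cv2.boxPoints(r); P=np.array([plane(t,q,.004) for q in bx])[:,:2]
    print("board",P,P.mean(0),np.linalg.norm(P-np.roll(P,1,0),axis=1))
    print([np.degrees(np.arctan2(*(P[i-1]-P[i])[::-1])) for i in range(4)])
# heatsink top
P=plane(t,(140+478/6,190+204/6),.040);print("hs",P)
print("pointer,mark",plane(t,(290+247/6,155+103/6),.03),plane(t,(290+294/6,155+110/6),.03))
for nm,px,z in(("reel",(466,185),.016),("jar",(457,225),.085),("driver",(373,240),.02),("carton",(266,252),.03),("bin",(224,166),.03)): print(nm,plane(t,px,z))
E
```

```text
rail (array([ 0.513 , -0.0616]), np.float64(10.853973718566223), array([0.021 , 0.1179]))
rail (array([0.4972, 0.0113]), np.float64(11.363959719512302), array([0.0195, 0.1185]))
axis [ 0.5386 -0.1903  0.076 ]
handle [ 0.5787 -0.2022  0.13  ] 0.04184036518316775
handle tri (array([ 0.5805, -0.2023,  0.1261]), np.float64(0.0019991943525833533))
[ 297  167   96   65 2921] [338.5211 199.6936] ((343.55401611328125, 195.8243408203125), (57.375247955322266, 89.2686538696289), 80.53767395019531)
board [[0.4885 0.3507]
 [0.5063 0.2538]
 [0.3802 0.2283]
 [0.363  0.3239]] [0.4345 0.2892] [0.1283 0.0985 0.1286 0.0972]
[np.float64(-167.98226906973167), np.float64(100.40435959365442), np.float64(11.42199127212901), np.float64(-79.8209636660311)]
hs [0.433  0.2855 0.04  ]
pointer,mark [ 0.6105 -0.0555  0.03  ] [ 0.6075 -0.0805  0.03  ]
reel [ 0.5858 -0.4901  0.016 ]
jar [ 0.446  -0.4373  0.085 ]
driver [ 0.3997 -0.1915  0.02  ]
carton [0.3518 0.1399 0.03  ]
bin [0.6194 0.2846 0.03  ]
```

```bash
cat >> m.py <<'E'
def delta(target):
    st=manip.sense(); M=R.from_quat(st["tool_rot"]).as_matrix(); return M.T@(np.array(target)-st["tcp_pos"])
def info():
    st=manip.sense(); M=R.from_quat(st["tool_rot"]).as_matrix(); print("t",st["t"],"tcp",st["tcp_pos"],"toolx yaw",np.degrees(np.arctan2(M[1,0],M[0,0])),"z",M[:,2],"F",st["force"],"gap",st["finger_gap"],"q",st["q"])
E
python3 - <<'E'
from m import *
info(); print(delta((.579,-.2022,.20)),delta((.579,-.2022,.097)))
E
```

```text
t 0.4 tcp [ 0.1618 -0.6036  0.2392] toolx yaw -75.00003853967736 z [-0.      0.0004 -1.    ] F [-0.3485  0.325   0.2121] gap 0.9979648324463688 q [-1.4875  0.5276  1.4329  0.      1.1814 -0.1785]
[-0.2797 -0.5069  0.0393] [-0.2797 -0.5069  0.1423]
```

Emit:
{"method": "move_arm", "body": {
  "deltas": [
    [[-0.01, -0.02, 0, 0], [-0.028, -0.05, 0, 1], [-0.046, -0.083, 0, 2], [-0.064, -0.116, 0, 3], [-0.082, -0.149, 0, 3.6], [-0.1, -0.182, 0, 3.6], [-0.118, -0.215, 0.01, 3.6], [-0.136, -0.248, 0.02, 3.6], [-0.154, -0.281, 0.03, 3.6], [-0.172, -0.314, 0.035, 3.6], [-0.19, -0.347, 0.039, 3.6], [-0.208, -0.38, 0.039, 3.6], [-0.226, -0.413, 0.039, 3.6], [-0.244, -0.446, 0.039, 3.6], [-0.262, -0.479, 0.039, 3.6], [-0.275, -0.499, 0.039, 3.6], [-0.28, -0.507, 0.039, 3.6], [-0.28, -0.507, 0.039, 3.6], [-0.28, -0.507, 0.039, 3.6]]
  ],
  "gripper": 0.8
}}

```text
t: 1.98
tcp_pos: [0.5786, -0.202, 0.2001]
tool_rot: [0.774, -0.633, -0.0, 0.0]
force: [0.9, 0.0, 0.3]
finger_gap: 0.801
```

Run:
```python
from m import *
info(); print(delta((.579,-.2022,.097)))
```

```text
t 1.9833 tcp [ 0.5786 -0.202   0.2001] toolx yaw -78.54317310376541 z [-0.0009 -0.0001 -1.    ] F [0.9268 0.0286 0.2565] gap 0.8008672174146351 q [-0.5178  0.5566  1.5027 -0.0006  1.083   0.8534]
[ 0.0002 -0.0004  0.1031]
```

Emit:
{"method": "move_arm", "body": {
  "deltas": [
    [[0, 0, 0.025, 0], [0, 0, 0.055, 0], [0, 0, 0.085, 0], [0, 0, 0.1, 0], [0, 0, 0.103, 0], [0, 0, 0.103, 0]]
  ]
}}

```text
t: 2.48
tcp_pos: [0.5768, -0.2033, 0.0961]
tool_rot: [0.773, -0.634, -0.002, 0.001]
force: [-0.6, -0.4, 0.5]
finger_gap: 0.8
```

Emit:
{"method": "move_arm", "body": {
  "deltas": [
    [[0, 0, 0, 0], [0, 0, 0, 0], [0, 0, 0, 0], [0, 0, 0, 0], [0, 0, 0, 0], [0, 0, 0, 0], [0, 0, 0, 0], [0, 0, 0, 0]]
  ],
  "gripper": 0.0,
  "squeeze": 40
}}

```text
t: 3.15
tcp_pos: [0.5774, -0.2036, 0.0976]
tool_rot: [0.774, -0.634, -0.001, 0.001]
force: [-1.5, -0.1, 6.3]
finger_gap: 0.272
```

Run:
```python
from m import *
info()
t=snap("top");crop(t,290,155,120,80,6,"t_h2")
```

```text
t 3.15 tcp [ 0.5774 -0.2036  0.0976] toolx yaw -78.64300779283752 z [-0.0022 -0.0004 -1.    ] F [-1.4681 -0.1349  6.3424] gap 0.27198026223845234 q [-0.5207  0.6949  1.5757 -0.0019  0.8727  0.8531]
```

View pics/t_h2.png

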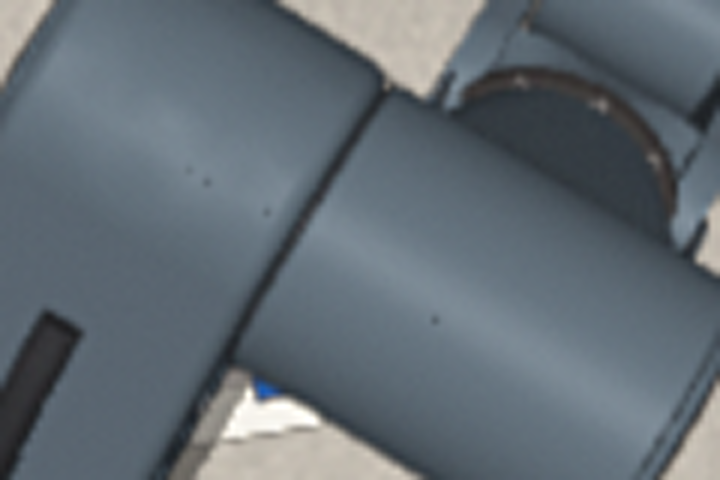

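Run:
```python
from m import *
M=R.from_quat(manip.sense()["tool_rot"]).as_matrix()
def g(a): a=np.radians(a); return .042*np.array([np.cos(a),np.sin(a),0])
print([[*np.round(M.T@(g(-18+18*i)-g(-18)),3)[:2],0,0] for i in range(1,21)])
```

```text
[[np.float64(-0.012), np.float64(-0.005), 0, 0], [np.float64(-0.025), np.float64(-0.005), 0, 0], [np.float64(-0.038), np.float64(-0.002), 0, 0], [np.float64(-0.049), np.float64(0.006), 0, 0], [np.float64(-0.057), np.float64(0.016), 0, 0], [np.float64(-0.062), np.float64(0.028), 0, 0], [np.float64(-0.062), np.float64(0.041), 0, 0], [np.float64(-0.059), np.float64(0.054), 0, 0], [np.float64(-0.051), np.float64(0.065), 0, 0], [np.float64(-0.041), np.float64(0.073), 0, 0], [np.float64(-0.029), np.float64(0.078), 0, 0], [np.float64(-0.016), np.float64(0.078), 0, 0], [np.float64(-0.003), np.float64(0.075), 0, 0], [np.float64(0.008), np.float64(0.068), 0, 0], [np.float64(0.016), np.float64(0.057), 0, 0], [np.float64(0.021), np.float64(0.045), 0, 0], [np.float64(0.021), np.float64(0.032), 0, 0], [np.float64(0.018), np.float64(0.019), 0, 0], [np.float64(0.01), np.float64(0.008), 0, 0], [np.float64(0.0), np.float64(0.0), 0, 0]]
```

Emit:
{"method": "move_arm", "body": {
  "deltas": [
    [[-0.012, -0.005, 0, 0], [-0.025, -0.005, 0, 0], [-0.038, -0.002, 0, 0], [-0.049, 0.006, 0, 0], [-0.057, 0.016, 0, 0], [-0.062, 0.028, 0, 0], [-0.062, 0.041, 0, 0], [-0.059, 0.054, 0, 0], [-0.051, 0.065, 0, 0], [-0.041, 0.073, 0, 0], [-0.029, 0.078, 0, 0], [-0.016, 0.078, 0, 0], [-0.003, 0.075, 0, 0], [0.008, 0.068, 0, 0], [0.016, 0.057, 0, 0], [0.021, 0.045, 0, 0], [0.021, 0.032, 0, 0], [0.018, 0.019, 0, 0], [0.01, 0.008, 0, 0], [0, 0, 0, 0]]
  ]
}}

```text
t: 4.87
tcp_pos: [0.5772, -0.2048, 0.0976]
tool_rot: [0.774, -0.633, -0.002, 0.002]
force: [-7.1, -1.0, 3.8]
finger_gap: 0.272
```

Run:
```python
from m import *
info()
s=snap("side");crop(s,290,140,90,90,6,"s_h3")
```

```text
t 4.8667 tcp [ 0.5772 -0.2048  0.0976] toolx yaw -78.608677908274 z [-0.0053 -0.0017 -1.    ] F [-7.1459 -0.9739  3.7726] gap 0.27203765126728285 q [-0.5212  0.6958  1.5733 -0.0054  0.8763  0.8543]
```

View pics/s_h3.png

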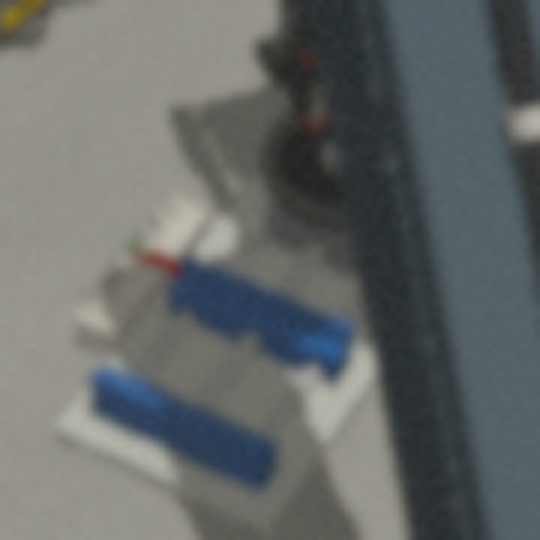

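Emit:
{"method": "move_arm", "body": {
  "deltas": [
    [[-0.012, -0.005, 0, 0], [-0.025, -0.005, 0, 0], [-0.038, -0.002, 0, 0], [-0.049, 0.006, 0, 0], [-0.049, 0.006, 0, 0], [-0.049, 0.006, 0, 0]]
  ]
}}

```text
t: 5.42
tcp_pos: [0.5608, -0.1569, 0.0976]
tool_rot: [0.775, -0.632, -0.002, 0.004]
force: [-5.5, -4.9, 1.2]
finger_gap: 0.267
```

Emit:
{"method": "move_arm", "body": {
  "deltas": [
    [[0, 0, 0, 0], [0, 0, 0, 0], [0, 0, 0, 0], [0, 0, 0, 0], [0, 0, -0.02, 0], [0, 0, -0.05, 0], [0, 0, -0.08, 0], [0, 0, -0.11, 0], [0, 0, -0.12, 0], [0, 0, -0.12, 0]]
  ],
  "gripper": 0.7
}}

```text
t: 6.25
tcp_pos: [0.564, -0.1574, 0.2209]
tool_rot: [0.775, -0.632, 0.002, 0.003]
force: [0.4, -0.4, 0.3]
finger_gap: 0.703
```

Run:
```python
from m import *
info()
s=snap("side");crop(s,290,140,90,90,6,"s_h4"); t=snap("top","t4")
```

```text
t 6.25 tcp [ 0.564  -0.1574  0.2209] toolx yaw -78.4060949787569 z [-0.0008 -0.0063 -1.    ] F [ 0.425  -0.4384  0.2936] gap 0.7029004367657599 q [-0.4598  0.4956  1.5544 -0.0067  1.0895  0.9117]
```

View pics/s_h4.png

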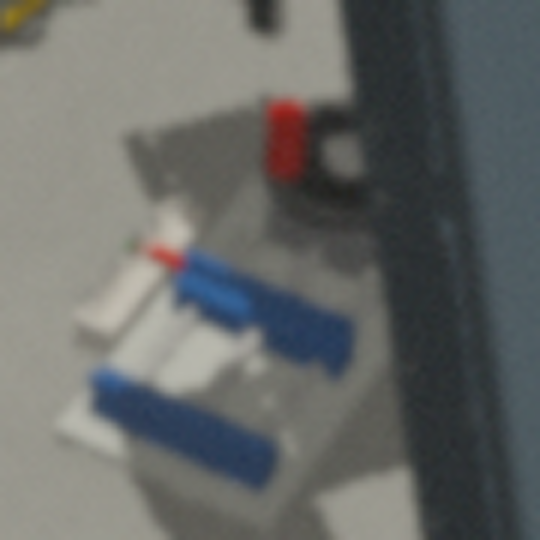

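View pics/t4.png

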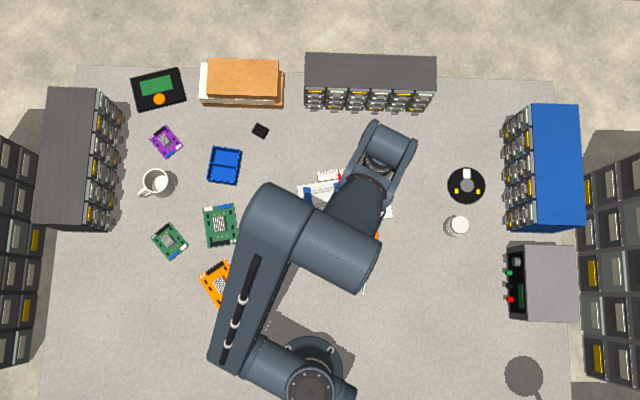

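Run:
```python
from m import *
print(delta((.434,.287,.2)))
```

```text
[-0.4598  0.0356  0.017 ]
```

Emit:
{"method": "move_arm", "body": {
  "deltas": [
    [[-0.015, 0.001, 0, 0], [-0.045, 0.003, 0, 0], [-0.08, 0.006, 0, 0], [-0.115, 0.009, 0, 0], [-0.15, 0.012, 0, 0], [-0.185, 0.014, 0, 0], [-0.22, 0.017, 0, 0], [-0.255, 0.02, 0, 0], [-0.29, 0.022, 0, 0], [-0.325, 0.025, 0, 0], [-0.36, 0.028, 0.005, 0], [-0.395, 0.031, 0.01, 0], [-0.43, 0.033, 0.015, 0], [-0.45, 0.035, 0.017, 0], [-0.46, 0.036, 0.017, 0], [-0.46, 0.036, 0.017, 0], [-0.46, 0.036, 0.017, 0]]
  ]
}}

```text
t: 7.77
tcp_pos: [0.4326, 0.2868, 0.199]
tool_rot: [0.775, -0.632, -0.003, 0.005]
force: [0.2, -0.8, 0.1]
finger_gap: 0.697
```

Run:
```python
from m import *
info()
s=snap("side","s5"); t=snap("top","t5");crop(t,290,155,120,80,6,"t_h5")
```

```text
t 7.7667 tcp [0.4326 0.2868 0.199 ] toolx yaw -78.33892812780708 z [-0.0105 -0.0039 -0.9999] F [ 0.185  -0.7798  0.0848] gap 0.6969733019016904 q [0.3699 0.4457 1.7316 0.0002 0.9754 1.7371]
```

View pics/s5.png

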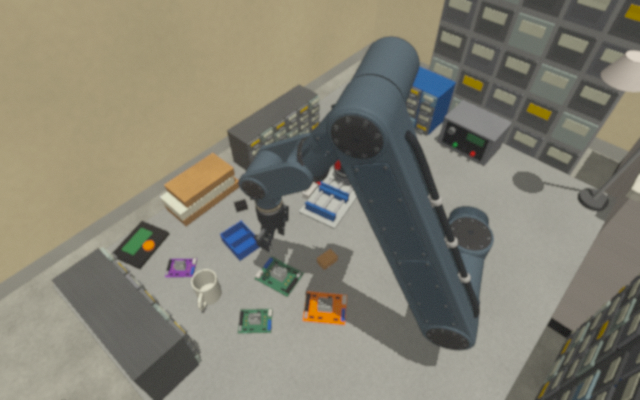

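View pics/t_h5.png

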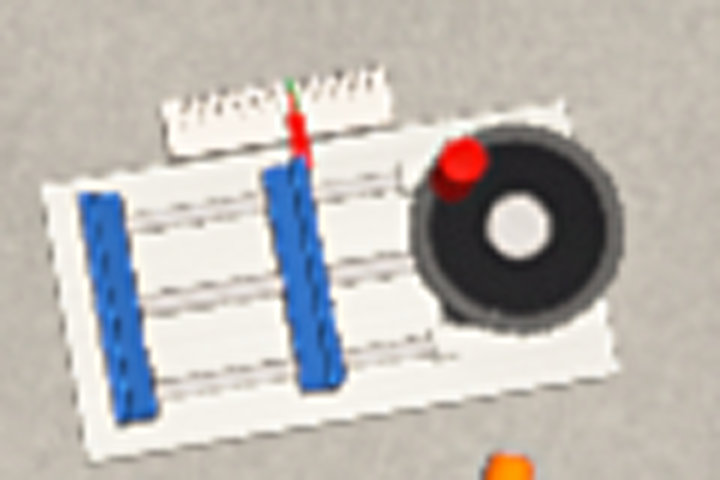

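Run:
```python
from m import *
t=snap("top")
for st,c,l in comps(mask(t,(100,140,60),(125,255,255)),(290,155,410,235),50): print("rail",yaw_of_line(t,l,.045))
for st,c,l in comps(red(t),(290,155,345,190)): print("ptr",st,yaw_of_line(t,l,.03))
print(delta((.434,.287,.018)))
```

```text
rail (array([ 0.5168, -0.0851]), np.float64(11.199872179184979), array([0.0215, 0.1183]))
rail (array([0.4972, 0.0113]), np.float64(11.363959719512302), array([0.0195, 0.1185]))
ptr [338 174   4   9  23] (array([ 0.5943, -0.0825]), np.float64(16.05639894756063), array([0.0093, 0.0272]))
[-0.0013 -0.0019  0.1818]
```

Emit:
{"method": "move_arm", "body": {
  "deltas": [
    [[0, -0.001, 0.03, 0.2], [-0.001, -0.002, 0.065, 0.2], [-0.001, -0.002, 0.1, 0.2], [-0.001, -0.002, 0.135, 0.2], [-0.001, -0.002, 0.16, 0.2], [-0.001, -0.002, 0.175, 0.2], [-0.001, -0.002, 0.182, 0.2], [-0.001, -0.002, 0.182, 0.2], [-0.001, -0.002, 0.182, 0.2]]
  ]
}}

```text
t: 8.67
tcp_pos: [0.4349, 0.2862, 0.0182]
tool_rot: [0.773, -0.635, -0.002, 0.004]
force: [0.2, -0.1, 0.1]
finger_gap: 0.703
```

Run:
```python
from m import *
info()
s=snap("side");crop(s,230,190,100,110,6,"s6")
```

```text
t 8.6667 tcp [0.4349 0.2862 0.0182] toolx yaw -78.79627942697124 z [-0.0082 -0.0028 -1.    ] F [ 0.2188 -0.1434  0.1251] gap 0.7028950430509935 q [0.367  0.7592 1.8351 0.0007 0.556  1.7417]
```

View pics/s6.png

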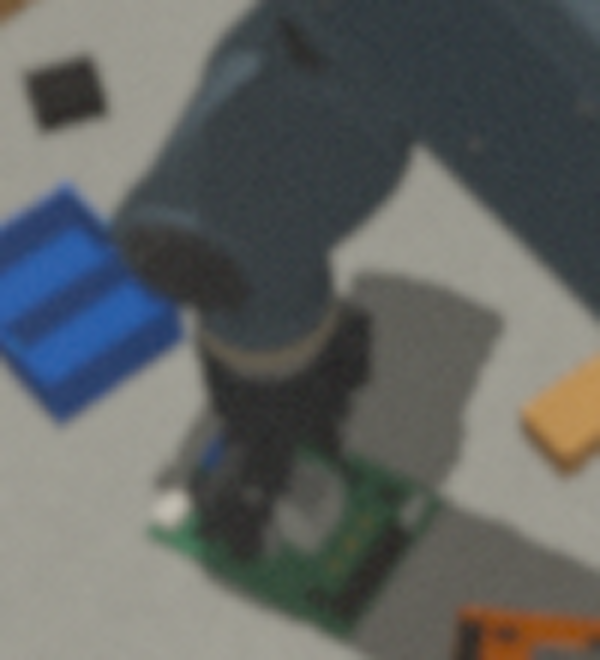

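Emit:
{"method": "move_arm", "body": {
  "deltas": [
    [[0, 0, 0, 0], [0, 0, 0, 0], [0, 0, 0, 0], [0, 0, 0, 0], [0, 0, 0, 0], [0, 0, 0, 0], [0, 0, 0, 0], [0, 0, 0, 0]]
  ],
  "gripper": 0.0,
  "squeeze": 60
}}

```text
t: 9.38
tcp_pos: [0.4363, 0.287, 0.0203]
tool_rot: [0.773, -0.635, -0.001, 0.002]
force: [0.4, -0.6, 5.2]
finger_gap: 0.341
```

Emit:
{"method": "move_arm", "body": {
  "deltas": [
    [[0, 0, -0.005, 0], [0, 0, -0.015, 0], [0, 0, -0.03, 0], [0, 0, -0.05, 0], [0, 0, -0.075, 0], [0, 0, -0.1, 0], [0, 0, -0.11, 0], [0, 0, -0.11, 0]]
  ]
}}

```text
t: 10.05
tcp_pos: [0.4383, 0.2879, 0.1332]
tool_rot: [0.773, -0.634, 0.0, -0.001]
force: [0.6, -0.7, -2.2]
finger_gap: 0.34
```

Run:
```python
from m import *
info()
s=snap("side");crop(s,230,170,100,110,6,"s7");t=snap("top");crop(t,160,170,120,90,6,"t7")
```

```text
t 10.05 tcp [0.4383 0.2879 0.1332] toolx yaw -78.75874192784141 z [ 0.0021  0.0012 -1.    ] F [ 0.6384 -0.6599 -2.1676] gap 0.3403083430403337 q [0.3677 0.5509 1.7837 0.0005 0.8046 1.7419]
```

View pics/s7.png

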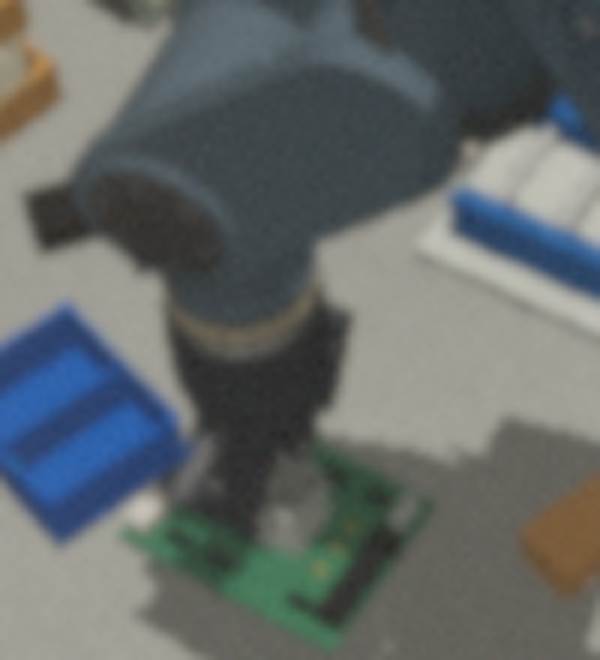

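View pics/t7.png

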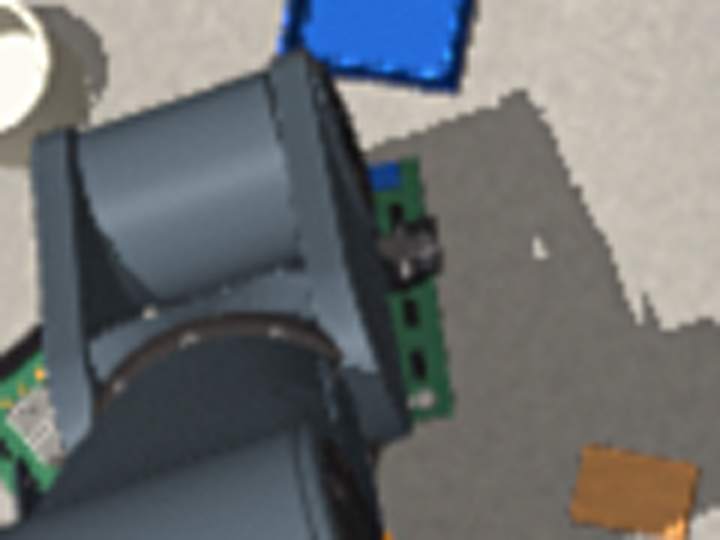

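Run:
```python
from m import *
t=snap("top");s=snap("side")
tcp=manip.sense()["tcp_pos"]
a=plane(t,(229.2,196.3),.117);b=plane(t,(235,239.2),.117)
u=np.array([np.cos(np.radians(11.3)),np.sin(np.radians(11.3)),0]);v=np.array([-u[1],u[0],0])
print(a,b,np.linalg.norm(a-b)); m=(a+b)/2; print("edge mid rel tcp along x,y",(m-tcp)@u,(m-tcp)@v, np.degrees(np.arctan2(*(a-b)[1::-1])))
# side-view corners: leftmost, bottom, right
for p in((122,535),(335,645),(435,505)):
    q=plane(s,(230+p[0]/6,170+p[1]/6),.115); print(q,(q-tcp)@u,(q-tcp)@v)
print("side proj tcp",6*(proj(s,tcp)-[230,170]))
```

```text
[0.5068 0.2498 0.117 ] [0.38   0.2257 0.117 ] 0.12898832972298252
edge mid rel tcp along x,y -0.00197106182390727 -0.04949053963223213 10.764229472438593
[0.4881 0.3489 0.115 ] 0.06368472111073538 0.05076172123418681
[0.3626 0.3222 0.115 ] -0.06466577501773117 0.04908611078599427
[0.3812 0.2301 0.115 ] -0.06446075155573514 -0.04478631908779529
side proj tcp [279.6789 500.3358]
```

Run:
```python
from m import *
info();print(delta((.507,-.0375,.14)))
```

```text
t 10.25 tcp [0.4356 0.2867 0.1291] toolx yaw -78.77366284015463 z [-0.0066 -0.0022 -1.    ] F [-0.1719 -0.3186 -1.4383] gap 0.3402859223449591 q [0.3674 0.5576 1.7871 0.0004 0.8038 1.7419]
[ 0.3319 -0.0068 -0.0107]
```

Emit:
{"method": "move_arm", "body": {
  "deltas": [
    [[0.008, 0, -0.003, 0], [0.025, 0, -0.006, 0], [0.05, -0.001, -0.011, 0], [0.078, -0.002, -0.011, 0], [0.106, -0.002, -0.011, 0], [0.134, -0.003, -0.011, 0], [0.162, -0.003, -0.011, 0], [0.19, -0.004, -0.011, 0], [0.218, -0.005, -0.011, 0], [0.246, -0.005, -0.011, 0], [0.274, -0.006, -0.011, 0], [0.3, -0.006, -0.011, 0], [0.318, -0.007, -0.011, 0], [0.328, -0.007, -0.011, 0], [0.332, -0.007, -0.011, 0], [0.332, -0.007, -0.011, 0], [0.332, -0.007, -0.011, 0], [0.332, -0.007, -0.011, 0], [0.332, -0.007, -0.011, 0], [0.332, -0.007, -0.011, 0]]
  ]
}}

```text
t: 11.92
tcp_pos: [0.5069, -0.0366, 0.1403]
tool_rot: [0.773, -0.634, -0.002, 0.003]
force: [0.1, -0.0, -2.0]
finger_gap: 0.34
```

Run:
```python
from m import *
info()
s=snap("side");crop(s,270,120,120,100,6,"s8");t=snap("top");crop(t,260,140,130,100,6,"t8");info()
```

```text
t 11.9167 tcp [ 0.5069 -0.0366  0.1403] toolx yaw -78.68501798963483 z [-0.0069 -0.002  -1.    ] F [ 0.102  -0.0429 -1.9568] gap 0.3401490628622421 q [-0.2899  0.5254  1.8118 -0.0054  0.8104  1.0871]
t 12.0167 tcp [ 0.5071 -0.0369  0.1404] toolx yaw -78.7066400919018 z [-0.0066 -0.0021 -1.    ] F [ 0.5273 -0.4755 -2.0687] gap 0.3401630494577227 q [-0.2904  0.5254  1.8115 -0.0054  0.8104  1.0871]
```

View pics/s8.png

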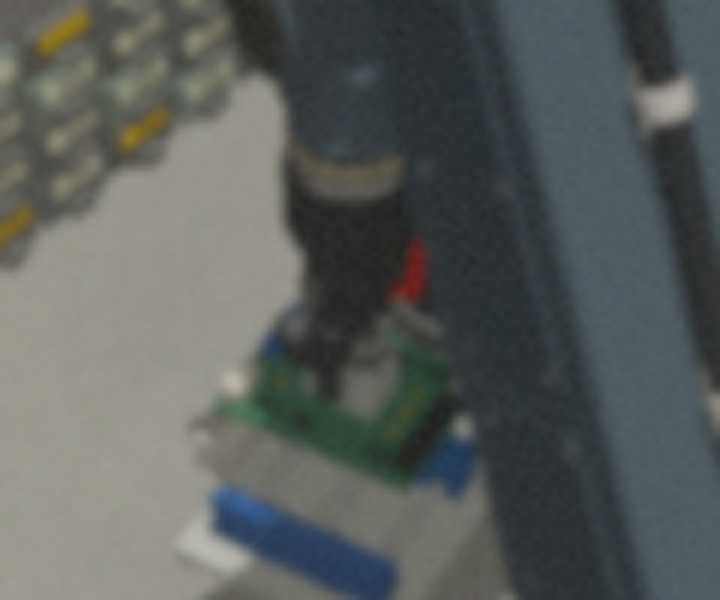

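View pics/t8.png

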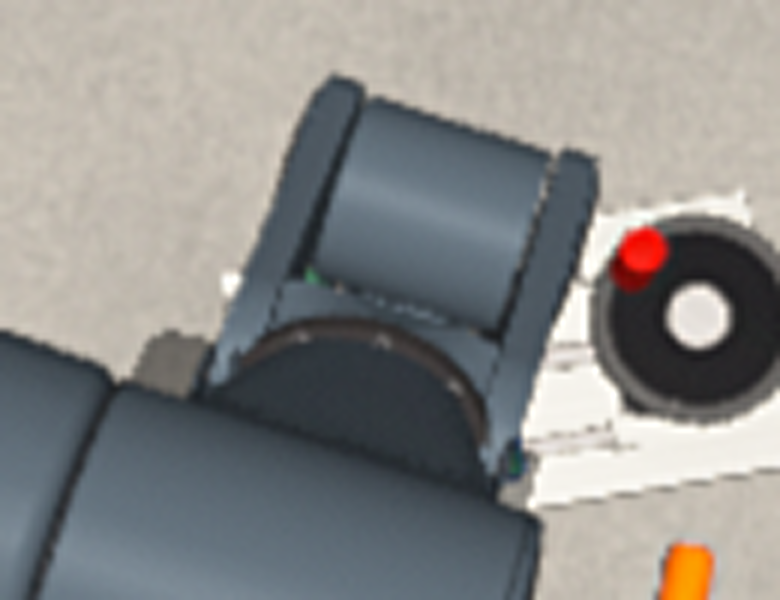

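Emit:
{"method": "move_arm", "body": {
  "deltas": [
    [[0, 0, 0.01, 0], [0, 0, 0.025, 0], [0, 0, 0.04, 0], [0, 0, 0.052, 0], [0, 0, 0.06, 0], [0, 0, 0.063, 0], [0, 0, 0.063, 0], [0, 0, 0.063, 0], [0, 0, 0.063, 0]]
  ]
}}

```text
t: 12.77
tcp_pos: [0.5072, -0.0371, 0.0779]
tool_rot: [0.773, -0.634, -0.001, 0.003]
force: [0.4, 0.5, -1.9]
finger_gap: 0.344
```

Run:
```python
from m import *
info()
s=snap("side");crop(s,290,150,90,80,8,"s9");info()
```

```text
t 12.7667 tcp [ 0.5072 -0.0371  0.0779] toolx yaw -78.70690189843398 z [-0.0053 -0.0025 -1.    ] F [ 0.3553  0.4765 -1.8842] gap 0.34426123017747917 q [-0.2908  0.6373  1.8497 -0.0064  0.659   1.0879]
t 12.8167 tcp [ 0.5073 -0.0372  0.078 ] toolx yaw -78.70790034542458 z [-0.0051 -0.0026 -1.    ] F [-1.3728 -0.7899 -2.3031] gap 0.33230115198616095 q [-0.2909  0.637   1.8498 -0.0064  0.6589  1.0879]
```

View pics/s9.png

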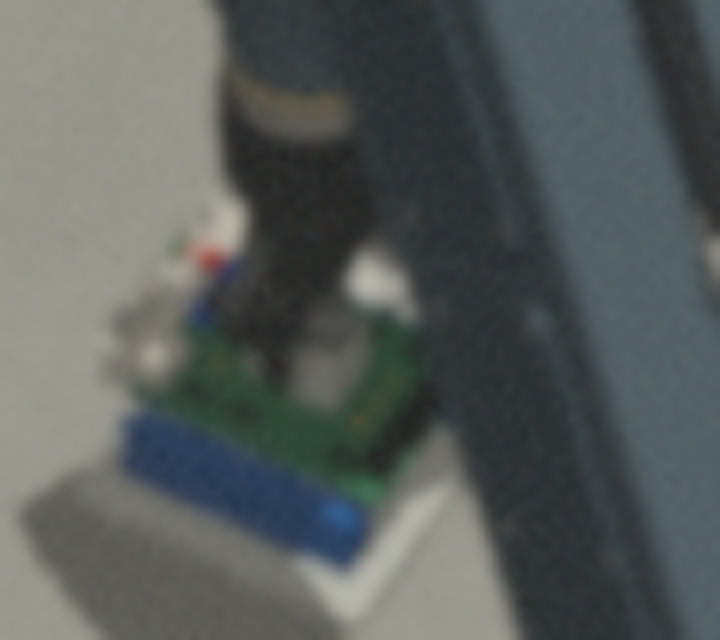

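Run:
```python
from m import *
s=snap("side");crop(s,295,185,50,40,16,"s10")
n=np.array([.507,-.037,0]);u=np.array([np.cos(np.radians(11.3)),np.sin(np.radians(11.3)),0]);v=np.array([-u[1],u[0],0])
for p,z in(((132,395),.060),((370,495),.060),((130,412),.052),((365,520),.052)):
    q=plane(s,(290+p[0]/8,150+p[1]/8),z); print(q,(q-n)@u,(q-n)@v)
for y in(.053,.050): print([ (proj(s,n+u*x+v*y+np.array([0,0,.052 if y==.053 else .0577]))-[295,185])*16 for x in(-.06,0,.06)])
```

```text
[0.554  0.0269 0.06  ] 0.05858970563799612 0.053459395550145124
[ 0.4372 -0.0002  0.06  ] -0.06125095558110633 0.04976648634707952
[0.5526 0.03   0.052 ] 0.0578298555598725 0.056802876505271487
[0.4337 0.0069 0.052 ] -0.06324459926530225 0.057441014895731383
[array([646.8237, 460.3297]), array([410.6665, 353.3202]), array([180.589 , 249.0654])]
[array([654.1722, 434.9753]), array([417.493 , 328.1039]), array([186.9177, 223.9887])]
```

View pics/s10.png

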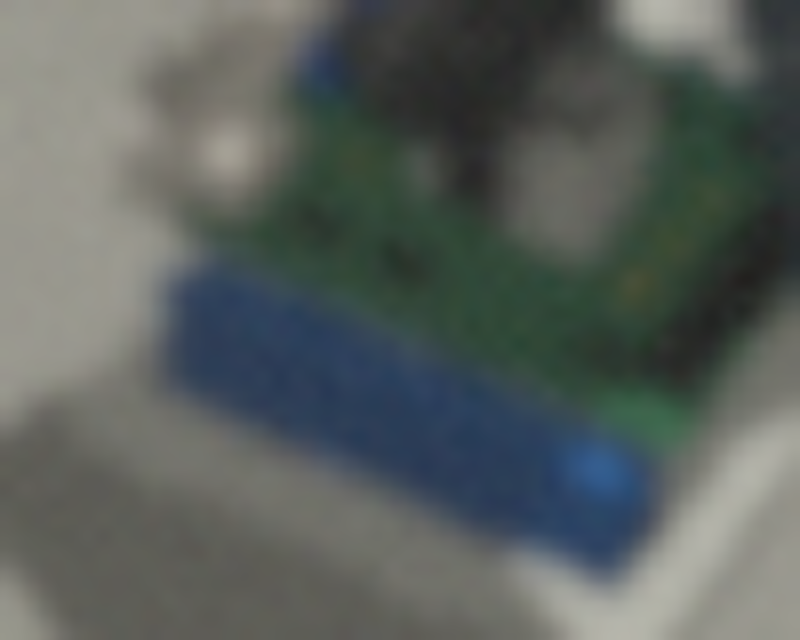

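Emit:
{"method": "move_arm", "body": {
  "deltas": [
    [[0, 0, 0.003, 0], [0, 0, 0.006, 0], [0, 0, 0.009, 0], [0, 0, 0.012, 0], [0, 0, 0.014, 0], [0, 0, 0.016, 0], [0, 0, 0.0165, 0], [0, 0, 0.0165, 0], [0, 0, 0.0165, 0]]
  ]
}}

```text
t: 13.62
tcp_pos: [0.5072, -0.0372, 0.0615]
tool_rot: [0.773, -0.634, -0.001, 0.003]
force: [-0.2, 0.1, -2.3]
finger_gap: 0.342
```

Run:
```python
from m import *
info()
s=snap("side");crop(s,295,175,50,50,14,"s11");info()
```

```text
t 13.6167 tcp [ 0.5072 -0.0372  0.0615] toolx yaw -78.70432481011984 z [-0.0051 -0.0026 -1.    ] F [-0.1662  0.1114 -2.264 ] gap 0.3416038397850124 q [-0.291   0.6682  1.8568 -0.0068  0.6207  1.0882]
t 13.6667 tcp [ 0.5072 -0.0372  0.0616] toolx yaw -78.70716089734685 z [-0.0049 -0.0026 -1.    ] F [ 0.3486 -0.0962 -2.7267] gap 0.3378563540607165 q [-0.291   0.6681  1.8568 -0.0068  0.6207  1.0882]
```

View pics/s11.png

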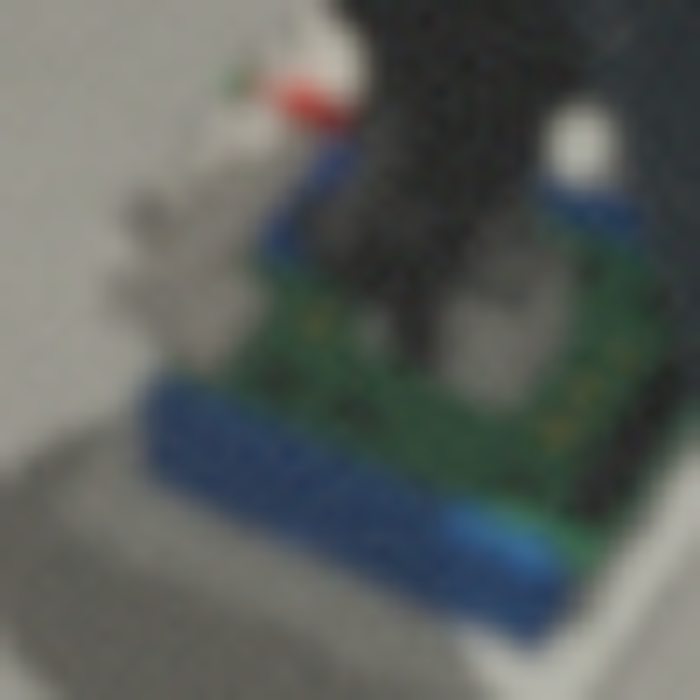

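Emit:
{"method": "move_arm", "body": {
  "deltas": [
    [[0, 0, 0.0005, 0], [0, 0, 0.001, 0], [0, 0, 0.0015, 0], [0, 0, 0.002, 0], [0, 0, 0.002, 0], [0, 0, 0.002, 0]]
  ]
}}

```text
t: 14.17
tcp_pos: [0.5073, -0.0373, 0.0603]
tool_rot: [0.773, -0.634, -0.001, 0.002]
force: [-1.9, -1.0, 6.1]
finger_gap: 0.336
```

Emit:
{"method": "move_arm", "body": {
  "deltas": [
    [[0, 0, 0, 0], [0, 0, 0, 0], [0, 0, 0, 0], [0, 0, 0, 0], [0, 0, 0, 0]]
  ],
  "gripper": 0.55
}}

```text
t: 14.58
tcp_pos: [0.5073, -0.0373, 0.0602]
tool_rot: [0.773, -0.634, -0.001, 0.002]
force: [-0.3, 0.2, -0.3]
finger_gap: 0.547
```

Emit:
{"method": "move_arm", "body": {
  "deltas": [
    [[0, 0, -0.01, 0], [0, 0, -0.03, 0], [0, 0, -0.06, 0], [0, 0, -0.095, 0], [0, 0, -0.13, 0], [0, 0, -0.15, 0], [0, 0, -0.15, 0], [-0.02, 0, -0.15, 0], [-0.055, 0, -0.15, 0], [-0.09, 0, -0.15, 0], [-0.125, 0, -0.15, 0], [-0.16, 0, -0.15, 0], [-0.195, 0, -0.15, 0], [-0.23, 0, -0.15, 0], [-0.265, 0, -0.15, 0], [-0.3, 0, -0.15, 0], [-0.315, 0, -0.15, 0], [-0.32, 0, -0.15, 0], [-0.32, 0, -0.15, 0], [-0.32, 0, -0.15, 0]]
  ]
}}

```text
t: 16.25
tcp_pos: [0.4451, 0.2762, 0.2092]
tool_rot: [0.773, -0.634, -0.001, 0.003]
force: [0.3, -0.1, 0.3]
finger_gap: 0.55
```

Run:
```python
from m import *
info()
s=snap("side");crop(s,290,140,90,90,6,"s12");t=snap("top","t12f");crop(t,290,155,120,80,6,"t12")
```

```text
t 16.25 tcp [0.4451 0.2762 0.2092] toolx yaw -78.69479726952316 z [-0.0054 -0.0037 -1.    ] F [ 0.2914 -0.1358  0.3035] gap 0.5498084096287194 q [ 0.3429  0.4354  1.7129 -0.0019  0.9997  1.7174]
```

View pics/s12.png

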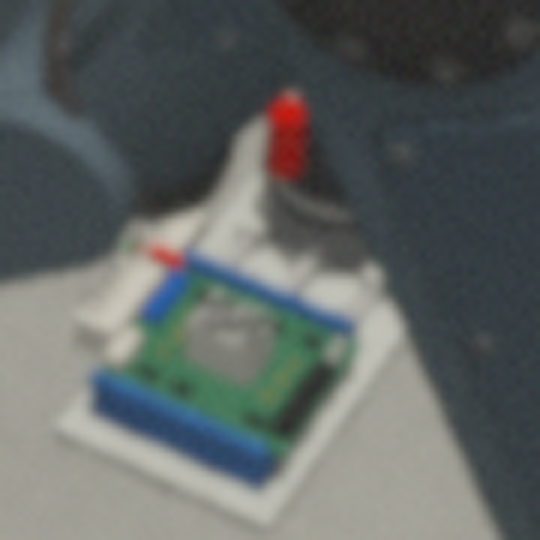

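View pics/t12.png

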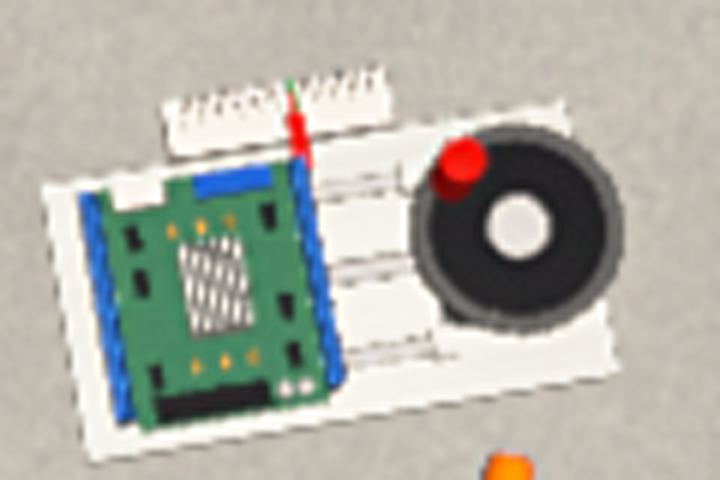

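View pics/t12f.png

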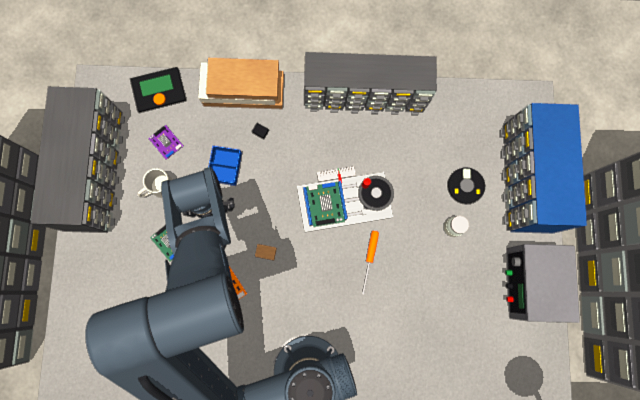

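Run:
```python
from m import *
a=cv2.imread("pics/top0.png")[:,:,::-1].astype(int);b=cv2.imread("pics/t12f.png")[:,:,::-1].astype(int)
for y in range(168,184):
    w=np.clip(a[y,335:345,1]-a[y,335:345,0],0,None)*1.; r=np.clip(b[y,333:345,0]-b[y,333:345,1]-20,0,None)*1.
    print(y, round((w@np.arange(335,345))/w.sum(),2) if w.sum()>30 else None, round((r@np.arange(333,345))/r.sum(),2) if r.sum()>60 else None)
t=snap("top")
for st,c,l in comps(cv2.morphologyEx(mask(t,(50,80,40),(90,255,255)),cv2.MORPH_CLOSE,np.ones((9,9))),(295,175,352,235),300):
    r=cv2.minAreaRect(max(cv2.findContours(l,0,2)[0],key=len)); P=np.array([plane(t,q,.044) for q in cv2.boxPoints(r)])[:,:2];c=P.mean(0); d=c-[.507,-.037]; print(c,d,np.linalg.norm(P-np.roll(P,1,0),axis=1),[np.degrees(np.arctan2(*(P[i-1]-P[i])[::-1])) for i in range(4)])
```

```text
168 337.68 None
169 337.87 None
170 338.29 None
171 338.51 338.0
172 338.6 338.0
173 338.69 338.42
174 338.83 338.82
175 339.26 338.87
176 339.48 339.05
177 339.49 339.35
178 None 339.48
179 None 339.59
180 None 339.76
181 None 341.0
182 None 341.13
183 None None
[ 0.5056 -0.038 ] [-0.0014 -0.001 ] [0.1252 0.1006 0.1256 0.0993] [np.float64(-168.46031739743066), np.float64(102.042367092475), np.float64(10.92145575448467), np.float64(-78.20254325042494)]
```

```bash
python3 -c "
from station import manip
print(manip.sign_off())"
```

```text
the job is handed in; nothing more can be done
None
```

I turned the handwheel about 1.2 turns anticlockwise until the pointer stood on the green mark. I then gripped the larger green board by its heat sink, carried it over and lowered it until it touched the ledges. The touch read about 6 N, at the height I had worked out beforehand. I let go there, backed the arm clear and handed the job in at about 16 s; no verdict was reported.

Last checks, from the pictures taken after letting go:
- **Pointer:** it is within about 1 mm of the mark's centre line in the top view. The rails stood 98.4 mm apart centre to centre when I checked before placing the board, against about 99 mm expected.
- **Board position:** its middle is within about 1.5 mm of the nest, and its long sides are within about 1° of the rails. I judged that it lies flat between the lips by eye, from both views. The pictures have no depth, so its seated height rests on the touch.
- **Bystanders:** none looks moved, also judged by eye. The arm hid part of the bench in the last picture.

No check failed.

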